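Lower and lock the ratchet hold-down on a carving blank

ROBOT

A 6-joint arm with a two-finger parallel gripper is mounted at the origin on the work surface. World frame = base frame: x ahead of the robot, y to its left, z up, the work surface at z = 0. Lengths are in m, angles in rad, forces in N, time in s.
With the tool pointing down it reaches from about 0.4 to 0.825 m from the base axis. Payload 7 kg.
Tool frame: the origin (TCP) lies on the centre line of the jaws, within the pads' length; the fingertips stand 14 mm ahead of it and the grasp point (between the pads) lies 5 mm behind it; z points along the fingers, y is the line along which they close (so a half turn about z gives the same grasp; the last joint's range is limited). The gripper opens to 88 mm and grips with 3 to 60 N. Pads are 19 mm wide; open, the fingers measure 130 mm over their backs; the gripper's body (78 mm by 193 mm) begins 47 mm behind the grasp point.
Start: joints at [-1.016, 0.359, 0.012, 0, -1.224, -0.288], TCP at [0.178, -0.651, 0.241] pointing down, gripper open.
Joint ranges: [-3.07, 3.07], [-1.43, 2.12], [-1.02, 1.25], [-3.03, 1.67], [-3.05, -0], [-3.03, 3.03]. Speed limits (rad/s): [2.39, 2.39, 3.01, 3.14, 3.14, 3.14].

INTERFACE

Orientations are given as [roll, pitch, yaw] about the fixed x, y, z axes, in that order (R = Rz(yaw) Ry(pitch) Rx(roll)).
In Python, from station import arm gives the robot as it stands.
- The arm moves only by the tool move_arm, never from a script. Its argument "rows" is a list of rows, each an object with "translation": the shift along the tool's x, y, z in cm, a list of three; "rot": the turn, a rotation vector about the tool's x, y, z in degrees, a list of three; "hand": the closure, from 0 (fully open) to 1 (shut). A call has 1 to 8 rows; each row is the pose to reach, as a shift and turn from the pose commanded when the call began, along the tool's axes at that moment; what a row does not reach only later rows make up. A row lasts 1/12 s, in which the tool goes at most 41.7 mm and 7.16 degrees, less where a joint would pass 70% of its speed; a pose out of reach is approached as far as the arm can. A call with a gripper value outside its range is refused whole. The fingers move at their own pace and stop on an object; "squeeze" is the grip in N (left out, the last holds). Time passes only in rows, so rows that repeat a pose let the fingers close. It gives the time, the measured TCP pose, the force, the opening and the grip force at its end, in the units of the state.
- arm.get_state(): the state, without advancing time (a new reading comes with each control period).
- arm.grab_frame(name): name is "scene" or "top" or "wrist"; returns (picture, depth): 420x560x3 uint8, red, green, blue; 420x560 float32, m along the optical axis (not along the pixel's ray), 0 where there is no reading.
- arm.camera_params(name): a dict with "vfov" (degrees; the focal length in pixels is half the picture's height over the tangent of half this angle, whatever the lens; pixels are square), "cx", "cy" (the principal point, pixels), "position" and "orientation" of the camera in the world; the wrist camera has in their place "tool_from_camera" (4x4, takes a point from camera to tool coordinates, whose origin is the TCP and whose axes are the flange's). Camera axes: x right, y down, z forward; pixel columns grow to the right and rows downward; lengths in m; the calibration is good to about 2 mm. A picture is of the moment at which its call begins: read the wrist's pose just before it. camera_params takes no time and is no camera call.
- arm.job_done(): hands the job in; it is judged then, once.
Trained networks look in the newest picture that a camera, given by its name, has taken for a name from the list of things; names that differ only in an ending like _2 or _b are one class to them, and where a whole thing is asked for, a point or a joint stands for the part that bears it (a point fixed in the world has none). Each returns a list of dicts, best first, with "p" (0 to 1); they miss things now and then, are a little off and sometimes report something else, mostly with a low value. They report only what shows in the picture. A call takes as long as a camera call. They do not tell look-alikes from the thing itself.
- arm.search_frame(label, camera): "point" ([x, y, z] in m, in the coordinates of the camera as it stood for that picture, good to about 4 mm: the middle of the surface that is visible of it).
- arm.pinpoint(label, camera): "point" ([x, y, z] in m, in the coordinates of the camera as it stood for that picture, good to about 4 mm: a listed point, or the origin of a listed thing).
The state is a dict: "t": time; "q": joint angles; "qd": joint speeds; "joint_efforts": joint torques, N m; "eef_pos": TCP position; "ee_rot": TCP orientation; "force": force on the tool from outside, world axes, zero at the start; "moment": the same for the moment, N m; "width": finger opening in m; "gripper_force": force on a finger pad.
Only numpy, scipy, OpenCV 4.12 (cv2) and the standard library are available. Lean on these libraries where they do the work, as an engineer would, in place of code of your own. Each camera call takes 0.05 s, during which the arm holds its last target. There are 200 camera calls.

TASK

Clamp the half-carved wooden blank to the bench with the ratchet hold-down: press the tail of the rocking pawl to free it from the teeth, push the raised arm down by its wooden cross bar until its cork foot rests on the blank, then press the nose end of the pawl fully down to lock the arm there. Only press and push: do not grasp or lift anything, do not raise the arm, and leave the blank, mallet, gouge, tin and offcut where they are.

Things in the scene. Friction and masses are not known exactly. Their poses are not given: they have to be found in the camera images.
- stand: Ratchet hold-down fixed to the bench: dark wooden base plate 110 x 220 x 14 mm (y = -160 to +60 mm) with two pairs of steel cheeks. Origin on the bench top under the arm's hinge pin; z up; its +y axis runs along the arm, from hinge to cross bar and blank; the pawl is on its -y side. Its yaw is within about 0.3 rad of zero.
- pivot (a point): Point on the arm's hinge pin, 115 mm above the bench, right above the stand's origin; the hinge axis is the stand's x axis. The arm carries a toothed hub there (teeth reach 64 mm from the pin, across the top).
- clamp_arm (a joint): Arm angle, rad: 0 = raised 0.84 above level (starts within 0.05 of this), growing as it goes down; at 0.84 it is level and its foot rests on the blank, which stops it. Stiff friction hinge: stays where left, takes 4 to 7 N at the cross bar to push down. Teeth every 0.28 rad: with the pawl in, it moves only about 0.06 either way from 0, 0.28, 0.56 or 0.84.
- cross_bar (a point): Centre of the round wooden cross bar at the arm's end, 28 mm thick, 110 mm long, parallel to the stand's x axis, 250 mm from the hinge pin; about 300 mm above the bench at the start, 115 mm at the end. The arm is a steel bar 24 x 14 mm; a cork foot 34 mm wide hangs under it 170 mm from the pin, its underside 55 mm below the arm's centre line.
- pawl (a joint): Angle of the rocking pawl, rad: 0 = nose down between the teeth (the start); 0.30 = stop, nose fully up (clear of the teeth above about 0.17). A seesaw on a friction pin: it stays where it is left; about 4 N on either pad moves it. Its pin is parallel to the stand's x axis, at y = -75 mm, z = 185 mm in the stand's frame.
- tail_pad (a point): Middle of the top of the pawl's tail plate (40 mm along the stand's x, 36 mm along y), on the end away from the arm, 60 mm from the pawl's pin towards the stand's -y, 200 mm above the bench at the start. Pressing it straight down about 18 mm to its stop frees the pawl.
- nose_pad (a point): Middle of the top of the pawl's nose plate (28 mm square), 62 mm from the pawl's pin towards the stand's +y, over the toothed hub; 200 mm above the bench when engaged, about 18 mm higher when the pawl is free. Pressing it down returns the nose between the teeth.
- blank: Loose half-carved light wood blank, about 130 x 130 mm and 60 mm thick, 0.6 kg, lying flat under the arm's foot. Origin at the centre of its underside.
- mallet: Bystander: wooden mallet lying down, head 75 x 120 x 60 mm, handle 160 mm along its +x. Origin under the head's centre.
- gouge: Bystander: carving gouge lying along its x axis, 245 mm long, 24 mm thick wooden handle to -x. Origin near the middle.
- tin: Bystander: standing tin, 64 mm in diameter, 85 mm high. Origin at the centre of its underside.
- offcut: Bystander: light wood offcut 50 x 90 x 28 mm. Origin at the centre of its underside.
Things that resemble listed ones, but are neither listed nor needed, are in the scene too. What is meant by the blank is not green or pink, and is the smaller of those in its own colour.

How it is judged:
By the outcome, as a careful person would: the job done as asked, in the order asked, and still so for the second after the job is handed in, with the robot touching nothing.
It also fails if it takes over 72 s, if anything falls off the work surface, if the arm or the gripper's body presses on something with over 40 N, if the wrist force passes 120 N, or if a joint passes its speed limit or range.

## Working session

There is one attempt and no reset: what is moved stays moved. The work goes in short steps, Python scripts to look and compute and a tool call to move; the robot and the scene stay as the last step left them, time stands still between calls to the robot, and variables do not carry over. Pictures are saved under pics/ and viewed, at most 10 in all, crops included, and the job is handed in when it is done.

Besides the shell and the picture viewer there is one more tool, called after ">>>" by a JSON object that holds its "method" and its "body". move_arm: Moves the arm, as the interface text tells. Its arguments: {"type":"object","properties":{"rows":{"type":"array","items":{"type":"object","properties":{"translation":{"type":"array","items":{"type":"number"}},"rot":{"type":"array","items":{"type":"number"}},"hand":{"type":"number"}}}},"squeeze":{"type":"number"}},"required":["rows"]}

```bash
mkdir -p pics; cat > h.py <<'E'
import numpy as np,cv2
from scipy.spatial.transform import Rotation as R
from station import arm
def T(name):
    p=arm.camera_params(name)
    M=np.eye(4)
    if 'position' in p:
        o=np.array(p['orientation']); M[:3,:3]=o if o.shape==(3,3) else R.from_euler('xyz',o).as_matrix() if o.size==3 else R.from_quat(o).as_matrix(); M[:3,3]=p['position']; return M
    s=arm.get_state(); M[:3,:3]=R.from_euler('xyz',s['ee_rot']).as_matrix(); M[:3,3]=s['eef_pos']
    return M@np.array(p['tool_from_camera'])
def cloud(name,d):
    p=arm.camera_params(name); f=d.shape[0]/2/np.tan(np.radians(p['vfov'])/2)
    v,u=np.mgrid[:d.shape[0],:d.shape[1]]
    P=np.stack([(u-p['cx'])/f*d,(v-p['cy'])/f*d,d],-1)
    M=T(name); return P@M[:3,:3].T+M[:3,3]
E
python3 - <<'E'
from h import *
np.set_printoptions(precision=4,suppress=True)
for n in ['scene','top']:
    print(arm.camera_params(n))
    M=T(n);im,d=arm.grab_frame(n); cv2.imwrite(f'pics/{n}0.png',im[...,::-1]); np.save(n+'0.npy',d)
    for l in ['stand','pivot','cross_bar','tail_pad','nose_pad','blank','mallet','gouge','tin','offcut']:
        print(n,l,[(round(r['p'],2),(M[:3,:3]@r['point']+M[:3,3]).round(4)) for r in arm.pinpoint(l,n)[:4]])
print(arm.get_state())
E
```

```text
{'vfov': 52.06504183814799, 'cx': 280.72010087451594, 'cy': 201.46956389814227, 'position': array([1.3072, 0.0506, 1.1787]), 'orientation': array([-2.4738, -0.0146,  1.6115])}
scene stand []
scene pivot [(0.92, array([ 0.5504, -0.0615,  0.1147]))]
scene cross_bar [(0.95, array([0.5364, 0.0925, 0.3084]))]
scene tail_pad [(0.74, array([ 0.5629, -0.1945,  0.1952]))]
scene nose_pad [(0.61, array([ 0.554 , -0.0765,  0.1983]))]
scene blank [(0.93, array([ 0.5708,  0.3479, -0.0015])), (0.89, array([ 0.5411,  0.1065, -0.0004])), (0.86, array([0.8065, 0.1706, 0.0012])), (0.68, array([0.2873, 0.3906, 0.0028]))]
scene mallet [(0.89, array([ 0.7002, -0.0096,  0.0027]))]
scene gouge []
scene tin [(0.67, array([ 0.676 , -0.2037, -0.0012]))]
scene offcut [(0.88, array([0.4101, 0.1209, 0.0021]))]
{'vfov': 54.802046214703694, 'cx': 283.02422215929596, 'cy': 213.51621714095742, 'position': array([0.4692, 0.0379, 1.1813]), 'orientation': array([-3.0618, -0.0031, -1.5496])}
top stand [(0.74, array([ 0.5443, -0.0584, -0.0062]))]
top pivot [(0.91, array([ 0.5465, -0.0647,  0.1127]))]
top cross_bar [(0.89,
[... 450 characters left out ...]
 array([ 0.4464, -0.1468, -0.0008])), (0.63, array([ 0.5427, -0.0588, -0.0043]))]
top tin [(0.67, array([ 0.679 , -0.2043, -0.0012]))]
top offcut [(0.74, array([0.4084, 0.1156, 0.0025])), (0.51, array([ 0.7005, -0.0057, -0.0034]))]
{'t': 1.1, 'q': array([-1.0159,  0.3586,  0.0119,  0.    , -1.2241, -0.2881]), 'qd': array([-0.0012, -0.0014, -0.0001,  0.0016,  0.0005, -0.0002]), 'joint_efforts': array([ -0.001 , -58.24  ,  29.3291,   7.0026,   0.0123,  -0.    ]), 'eef_pos': array([ 0.1779, -0.6511,  0.2406]), 'ee_rot': array([ 3.1416, -0.    , -2.8748]), 'force': array([ 0.0773, -0.2283, -0.7002]), 'moment': array([-0.093 ,  0.009 , -0.0336]), 'gripper_force': 0.0, 'width': 0.0878052323795771}
```

View pics/scene0.png

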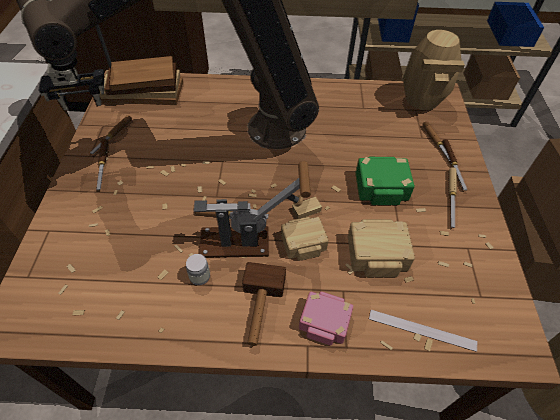

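View pics/top0.png

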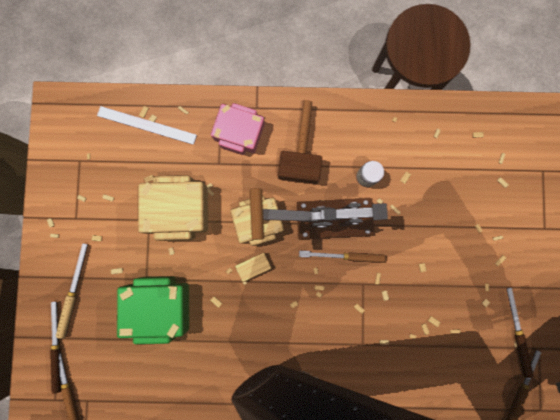

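```bash
python3 - <<'E'
from h import *
np.set_printoptions(precision=4,suppress=True)
im=cv2.imread('pics/scene0.png'); cv2.imwrite('pics/crop.png',cv2.resize(im[150:290,170:370],None,fx=4,fy=4,interpolation=cv2.INTER_CUBIC))
for n in ['scene','top']:
    d=np.load(n+'0.npy'); P=cloud(n,d).reshape(-1,3)
    def box(x0,x1,y0,y1,z0,z1): 
        return P[(d.ravel()>0)&(P>[x0,y0,z0]).all(1)&(P<[x1,y1,z1]).all(1)]
    Q=box(.5,.62,-.25,-.02,.185,.215)
    c=Q.mean(0); w=np.linalg.svd(Q[:,:2]-c[:2],full_matrices=0)[2][0]
    print(n,'pawl',len(Q),c,'yaw',np.arctan(-w[0]/w[1]),Q.min(0),Q.max(0))
    for y in np.arange(-.23,-.03,.015):
        S=Q[abs(Q[:,1]-y)<.0075]
        if len(S): print(round(y,3),len(S),S[:,0].min(),S[:,0].max(),np.median(S[:,2]))
    B=box(.44,.64,.05,.14,.28,.34); c=B.mean(0); w=np.linalg.svd(B[:,:2]-c[:2],full_matrices=0)[2][0]
    print('bar',len(B),c,'yaw',np.arctan(w[1]/w[0]),B.min(0),B.max(0),np.percentile(B[:,2],98))
E
```

```text
scene pawl 590 [ 0.5581 -0.1402  0.1955] yaw 0.06594248921474481 [ 0.5317 -0.2166  0.185 ] [ 0.5858 -0.0567  0.2046]
-0.215 34 0.5440849034210882 0.5826427728533264 0.20010096209697797
-0.2 64 0.5372585883580021 0.5810721382283267 0.19896184012683976
-0.185 62 0.5392181429488925 0.5810105188610669 0.19799897899750457
-0.17 39 0.5456458982940591 0.5705898575420706 0.1920740638185381
-0.155 55 0.5337616824133479 0.5816390800852747 0.19418814300247833
-0.14 87 0.5328627250773957 0.585784973608871 0.1945163079734603
-0.125 65 0.5317319932113367 0.5828089121355547 0.19373522440051383
-0.11 39 0.539839691694321 0.566784727593504 0.19282843648043768
-0.095 42 0.5378503407942498 0.5656350280591991 0.19399097967021084
-0.08 50 0.5387615700319905 0.5683861201881977 0.19956571857947875
-0.065 49 0.5384117013381916 0.5661174249042953 0.19698711988982864
-0.05 4 0.5552814485726726 0.5616376689978481 0.1911487968923571
bar 425 [0.5475 0.0907 0.3129] yaw 0.09755541760928572 [0.4839 0.0608 0.2803] [0.5977 0.1108 0.3246] 0.32381792077841876
top pawl 868 [ 0.5546 -0.1436  0.1965] yaw 0.069911384478867
[... 277 characters left out ...]
65995985 0.566441618759028 0.19399657096354178
-0.155 81 0.5293124630370727 0.5775637172248557 0.1943589512823396
-0.14 131 0.528761019074087 0.5811019068223975 0.19435458427483077
-0.125 88 0.5307176787496819 0.5806291587533559 0.1941946262403606
-0.11 59 0.5407243371648626 0.562705621040125 0.19417199933122853
-0.095 58 0.5370662481383429 0.5641822101212131 0.1949910444376584
-0.08 75 0.5366731753870315 0.5641256764718633 0.1998435932918765
-0.065 60 0.536452561727864 0.5610794049707735 0.19729931883077834
-0.05 1 0.5571032296716151 0.5571032296716151 0.18549567785149812
bar 742 [0.5374 0.09   0.3151] yaw 0.07542326387701247 [0.4826 0.0609 0.28  ] [0.5926 0.1093 0.3264] 0.32349970210176027
```

View pics/crop.png

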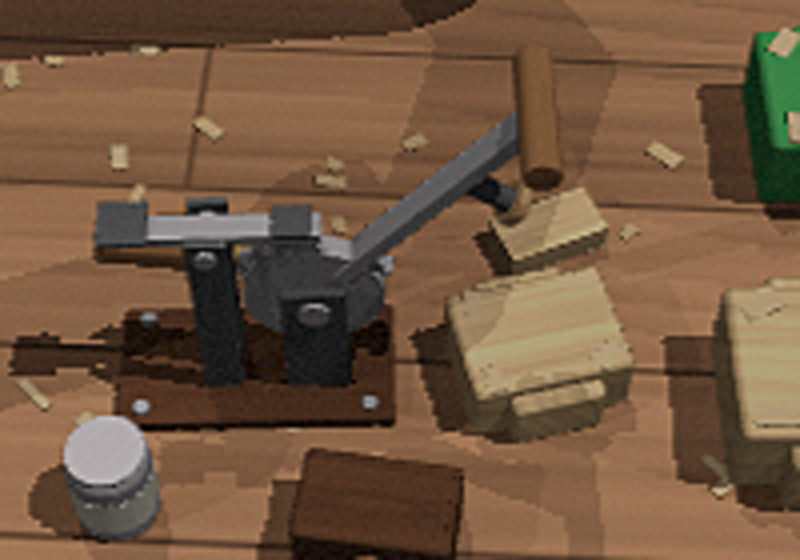

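Blank look-alikes in the scene picture: green (385,180), pink (326,316), large tan (380,247) and small tan (304,238). I choose the small tan one: it lies under the foot, and the crop confirms it. The pawl's tail plate is at crop (122,222), the nose plate at (293,220) and the cross bar at (540,115).

>>> {"method": "move_arm", "body": {"rows": [{"translation": [-48.7, 33.0, -2], "rot": [0, 0, -79.1], "hand": 1}, {"translation": [-48.7, 33.0, -2], "rot": [0, 0, -79.1], "hand": 1}, {"translation": [-48.7, 33.0, -2], "rot": [0, 0, -79.1], "hand": 1}, {"translation": [-48.7, 33.0, -2], "rot": [0, 0, -79.1], "hand": 1}, {"translation": [-48.7, 33.0, -2], "rot": [0, 0, -79.1], "hand": 1}, {"translation": [-48.7, 33.0, -2], "rot": [0, 0, -79.1], "hand": 1}, {"translation": [-48.7, 33.0, -2], "rot": [0, 0, -79.1], "hand": 1}, {"translation": [-48.7, 33.0, -2], "rot": [0, 0, -79.1], "hand": 1}], "squeeze": 5}}

```text
t: 1.77
eef_pos: [0.3957, -0.3964, 0.2523]
ee_rot: [-3.141, -0.0, -1.869]
force: [0.9, -1.5, -0.0]
width: 0.0397
gripper_force: 0.0
```

```bash
cat >> h.py <<'E'
def rel(p,yaw=-np.pi/2+.077):
    s=arm.get_state(); r=R.from_euler('xyz',s['ee_rot'])
    print('t',s['t'],'pos',s['eef_pos'].round(4),'rot',s['ee_rot'].round(3),'F',s['force'].round(1),'w',round(s['width'],4))
    print('trans cm',(r.inv().apply(np.array(p)-s['eef_pos'])*100).round(2),'rot',np.degrees((r.inv()*R.from_euler('xyz',[np.pi,0,yaw])).as_rotvec()).round(1))
E
python3 -c "
from h import *
rel([.5605,-.204,.26])"
```

```text
t 1.7667 pos [ 0.3957 -0.3964  0.2523] rot [-3.141 -0.    -1.869] F [ 0.9 -1.5 -0. ] w 0.0397
trans cm [-23.23 -10.11  -0.76] rot [ -0.   -0.  -21.5]
```

>>> {"method": "move_arm", "body": {"rows": [{"translation": [-19, -8, -0.7], "rot": [0, 0, -19], "hand": 1}, {"translation": [-19, -8, -0.7], "rot": [0, 0, -19], "hand": 1}, {"translation": [-19, -8, -0.7], "rot": [0, 0, -19], "hand": 1}, {"translation": [-19, -8, -0.7], "rot": [0, 0, -19], "hand": 1}, {"translation": [-19, -8, -0.7], "rot": [0, 0, -19], "hand": 1}, {"translation": [-19, -8, -0.7], "rot": [0, 0, -19], "hand": 1}, {"translation": [-19, -8, -0.7], "rot": [0, 0, -19], "hand": 1}, {"translation": [-19, -8, -0.7], "rot": [0, 0, -19], "hand": 1}]}}

```text
t: 2.43
eef_pos: [0.5278, -0.2406, 0.2587]
ee_rot: [3.141, 0.0, -1.542]
force: [-0.2, -0.5, 0.1]
width: 0.0004
gripper_force: 0.0
```

```bash
python3 -c "
from h import *
rel([.5605,-.204,.235])"
```

```text
t 2.4333 pos [ 0.5278 -0.2406  0.2587] rot [ 3.141  0.    -1.542] F [-0.2 -0.5  0.1] w 0.0004
trans cm [-3.56 -3.37  2.37] rot [ 0.   0.  -2.8]
```

>>> {"method": "move_arm", "body": {"rows": [{"translation": [-3.56, -3.37, 0], "rot": [0, 0, -2.8], "hand": 1}, {"translation": [-3.56, -3.37, 1.2], "rot": [0, 0, -2.8], "hand": 1}, {"translation": [-3.56, -3.37, 2.3], "rot": [0, 0, -2.8], "hand": 1}, {"translation": [-3.56, -3.37, 2.3], "rot": [0, 0, -2.8], "hand": 1}, {"translation": [-3.56, -3.37, 2.3], "rot": [0, 0, -2.8], "hand": 1}]}}

```text
t: 2.85
eef_pos: [0.5592, -0.2054, 0.2352]
ee_rot: [3.139, 0.0, -1.496]
force: [-0.4, 0.3, 0.8]
width: 0.0004
gripper_force: 0.0
```

```bash
python3 -c "
from h import *
rel([.5605,-.204,.20])"
```

```text
t 2.85 pos [ 0.5592 -0.2054  0.2352] rot [ 3.139  0.    -1.496] F [-0.4  0.3  0.8] w 0.0004
trans cm [-0.13 -0.15  3.52] rot [ 0.1  0.  -0.1]
```

Tip contact is expected at TCP 0.214. I'll press slowly to about 0.198.

>>> {"method": "move_arm", "body": {"rows": [{"translation": [0, -0.1, 1.0], "rot": [0, 0, 0], "hand": 1}, {"translation": [0, -0.1, 1.8], "rot": [0, 0, 0], "hand": 1}, {"translation": [0, -0.1, 2.2], "rot": [0, 0, 0], "hand": 1}, {"translation": [0, -0.1, 2.5], "rot": [0, 0, 0], "hand": 1}, {"translation": [0, -0.1, 2.8], "rot": [0, 0, 0], "hand": 1}, {"translation": [0, -0.1, 3.1], "rot": [0, 0, 0], "hand": 1}, {"translation": [0, -0.1, 3.4], "rot": [0, 0, 0], "hand": 1}, {"translation": [0, -0.1, 3.5], "rot": [0, 0, 0], "hand": 1}]}}

```text
t: 3.52
eef_pos: [0.5618, -0.2046, 0.2009]
ee_rot: [-3.141, -0.001, -1.494]
force: [0.1, -5.7, 4.0]
width: 0.0007
gripper_force: 2.5
```

>>> {"method": "move_arm", "body": {"rows": [{"translation": [0, 0, 0.1], "rot": [0, 0, 0], "hand": 1}, {"translation": [0, 0, 0.2], "rot": [0, 0, 0], "hand": 1}, {"translation": [0, 0, 0.3], "rot": [0, 0, 0], "hand": 1}, {"translation": [0, 0, 0.3], "rot": [0, 0, 0], "hand": 1}]}}

```text
t: 3.85
eef_pos: [0.5619, -0.2042, 0.1978]
ee_rot: [-3.141, -0.0, -1.494]
force: [0.4, -4.1, 4.3]
width: 0.0003
gripper_force: 2.2
```

>>> {"method": "move_arm", "body": {"rows": [{"translation": [0, 0, 0.1], "rot": [0, 0, 0], "hand": 1}, {"translation": [0, 0, 0.2], "rot": [0, 0, 0], "hand": 1}, {"translation": [0, 0, 0.2], "rot": [0, 0, 0], "hand": 1}]}}

```text
t: 4.1
eef_pos: [0.5619, -0.2042, 0.1963]
ee_rot: [-3.141, -0.0, -1.494]
force: [-0.8, -3.6, 6.1]
width: 0.0007
gripper_force: 3.6
```

>>> {"method": "move_arm", "body": {"rows": [{"translation": [0, 0, 0.1], "rot": [0, 0, 0], "hand": 1}, {"translation": [0, 0, 0.2], "rot": [0, 0, 0], "hand": 1}, {"translation": [0, 0, 0.2], "rot": [0, 0, 0], "hand": 1}]}}

```text
t: 4.35
eef_pos: [0.5621, -0.2043, 0.1958]
ee_rot: [-3.14, -0.001, -1.494]
force: [-3.7, -2.6, 14.4]
width: 0.0005
gripper_force: 7.5
```

>>> {"method": "move_arm", "body": {"rows": [{"translation": [0, 0, -4], "rot": [0, 0, 0], "hand": 1}, {"translation": [0, 0, -8], "rot": [0, 0, 0], "hand": 1}, {"translation": [0, 0, -12], "rot": [0, 0, 0], "hand": 1}, {"translation": [0, 0, -15.6], "rot": [0, 0, 0], "hand": 1}, {"translation": [-4, 0, -15.6], "rot": [0, 0, 0], "hand": 1}, {"translation": [-8, 0, -15.6], "rot": [0, 0, 0], "hand": 1}, {"translation": [-12, 0, -15.6], "rot": [0, 0, 0], "hand": 1}, {"translation": [-16, 0, -15.6], "rot": [0, 0, 0], "hand": 1}]}}

```text
t: 5.02
eef_pos: [0.5483, -0.0422, 0.3489]
ee_rot: [3.14, 0.002, -1.495]
force: [1.4, 1.2, -0.4]
width: 0.0003
gripper_force: 0.0
```

```bash
python3 - <<'E'
from h import *
np.set_printoptions(precision=4,suppress=True)
M=T('scene');im,d=arm.grab_frame('scene'); cv2.imwrite('pics/scene1.png',cv2.resize(im[100:290,150:370],None,fx=3,fy=3)[...,::-1])
for l in ['nose_pad','tail_pad','cross_bar']:
    print(l,[(round(r['p'],2),(M[:3,:3]@r['point']+M[:3,3]).round(4)) for r in arm.pinpoint(l,'scene')[:3]])
rel([.538,.0915,.350])
E
```

```text
nose_pad [(0.69, array([ 0.5536, -0.0823,  0.2137]))]
tail_pad [(0.6, array([ 0.5609, -0.1999,  0.1762]))]
cross_bar [(0.65, array([0.5384, 0.0923, 0.3078]))]
t 5.2167 pos [ 0.5489 -0.0426  0.3492] rot [ 3.14   0.001 -1.491] F [-0.3  0.3 -0.6] w 0.0005
trans cm [-13.45   0.02  -0.07] rot [0.1 0.1 0.2]
```

View pics/scene1.png

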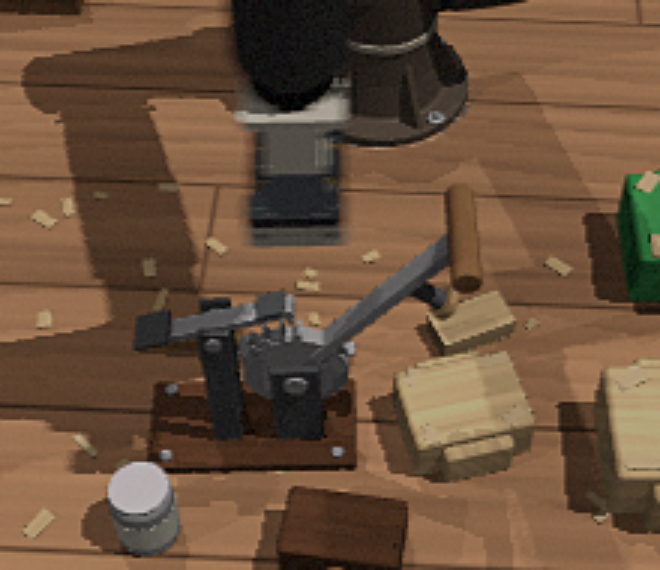

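>>> {"method": "move_arm", "body": {"rows": [{"translation": [-4, 0, 0], "rot": [0, 0, 0], "hand": 1}, {"translation": [-8, 0, 0], "rot": [0, 0, 0], "hand": 1}, {"translation": [-12, 0, 0], "rot": [0, 0, 0], "hand": 1}, {"translation": [-13.4, 0, 0], "rot": [0, 0, 0], "hand": 1}, {"translation": [-13.4, 0, 0], "rot": [0, 0, 0], "hand": 1}, {"translation": [-13.4, 0, 0.6], "rot": [0, 0, 0], "hand": 1}, {"translation": [-13.6, 0, 1.2], "rot": [0, 0, 0], "hand": 1}, {"translation": [-13.6, 0, 1.2], "rot": [0, 0, 0], "hand": 1}]}}

```text
t: 5.88
eef_pos: [0.539, 0.0901, 0.3366]
ee_rot: [3.141, 0.0, -1.496]
force: [-0.5, -0.4, 0.8]
width: 0.0006
gripper_force: 0.0
```

>>> {"method": "move_arm", "body": {"rows": [{"translation": [-0.7, 0, 0.7], "rot": [0, 0, 0], "hand": 1}, {"translation": [-1.6, 0, 1.6], "rot": [0, 0, 0], "hand": 1}, {"translation": [-2.5, 0, 2.5], "rot": [0, 0, 0], "hand": 1}, {"translation": [-3.3, 0, 3.4], "rot": [0, 0, 0], "hand": 1}, {"translation": [-4.1, 0, 4.4], "rot": [0, 0, 0], "hand": 1}, {"translation": [-4.8, 0, 5.4], "rot": [0, 0, 0], "hand": 1}, {"translation": [-5.5, 0, 6.4], "rot": [0, 0, 0], "hand": 1}, {"translation": [-6.1, 0, 7.5], "rot": [0, 0, 0], "hand": 1}]}}

```text
t: 6.55
eef_pos: [0.5355, 0.1535, 0.2649]
ee_rot: [-3.137, 0.004, -1.495]
force: [-3.6, 8.1, 12.8]
width: 0.0006
gripper_force: 6.3
```

>>> {"method": "move_arm", "body": {"rows": [{"translation": [-0.6, 0, 1.1], "rot": [0, 0, 0], "hand": 1}, {"translation": [-1.1, 0, 2.3], "rot": [0, 0, 0], "hand": 1}, {"translation": [-1.6, 0, 3.4], "rot": [0, 0, 0], "hand": 1}, {"translation": [-2.0, 0, 4.6], "rot": [0, 0, 0], "hand": 1}, {"translation": [-2.3, 0, 5.8], "rot": [0, 0, 0], "hand": 1}, {"translation": [-2.6, 0, 7.0], "rot": [0, 0, 0], "hand": 1}, {"translation": [-2.8, 0, 8.2], "rot": [0, 0, 0], "hand": 1}, {"translation": [-2.9, 0, 9.2], "rot": [0, 0, 0], "hand": 1}]}}

```text
t: 7.22
eef_pos: [0.5338, 0.1818, 0.1716]
ee_rot: [-3.138, 0.003, -1.495]
force: [0.2, 4.3, 6.8]
width: 0.0008
gripper_force: 3.4
```

>>> {"method": "move_arm", "body": {"rows": [{"translation": [-0.1, 0, 0.6], "rot": [0, 0, 0], "hand": 1}, {"translation": [-0.2, 0, 1.2], "rot": [0, 0, 0], "hand": 1}, {"translation": [-0.2, 0, 1.7], "rot": [0, 0, 0], "hand": 1}, {"translation": [-0.2, 0, 2.1], "rot": [0, 0, 0], "hand": 1}, {"translation": [-0.2, 0, 2.3], "rot": [0, 0, 0], "hand": 1}, {"translation": [-0.2, 0, 2.4], "rot": [0, 0, 0], "hand": 1}]}}

```text
t: 7.72
eef_pos: [0.5332, 0.183, 0.1475]
ee_rot: [-3.139, 0.002, -1.495]
force: [-0.3, 4.6, 5.6]
width: 0.0005
gripper_force: 2.8
```

>>> {"method": "move_arm", "body": {"rows": [{"translation": [0, 0, 0.1], "rot": [0, 0, 0], "hand": 1}, {"translation": [0, 0, 0.2], "rot": [0, 0, 0], "hand": 1}, {"translation": [0, 0, 0.3], "rot": [0, 0, 0], "hand": 1}, {"translation": [0, 0, 0.3], "rot": [0, 0, 0], "hand": 1}]}}

```text
t: 8.05
eef_pos: [0.5332, 0.183, 0.1446]
ee_rot: [-3.139, 0.002, -1.495]
force: [0.6, 2.9, 3.6]
width: 0.0005
gripper_force: 2.1
```

>>> {"method": "move_arm", "body": {"rows": [{"translation": [0, 0, 0.1], "rot": [0, 0, 0], "hand": 1}, {"translation": [0, 0, 0.2], "rot": [0, 0, 0], "hand": 1}, {"translation": [0, 0, 0.2], "rot": [0, 0, 0], "hand": 1}]}}

```text
t: 8.3
eef_pos: [0.5332, 0.1831, 0.1431]
ee_rot: [-3.139, 0.001, -1.495]
force: [-0.1, 3.7, 8.1]
width: 0.0004
gripper_force: 3.8
```

>>> {"method": "move_arm", "body": {"rows": [{"translation": [0, 0, 0.1], "rot": [0, 0, 0], "hand": 1}, {"translation": [0, 0, 0.1], "rot": [0, 0, 0], "hand": 1}]}}

```text
t: 8.47
eef_pos: [0.5332, 0.1831, 0.1429]
ee_rot: [-3.138, 0.002, -1.494]
force: [-2.7, 3.3, 14.6]
width: 0.0005
gripper_force: 7.2
```

>>> {"method": "move_arm", "body": {"rows": [{"translation": [0, 0, -2], "rot": [0, 0, 0], "hand": 1}, {"translation": [0, 0, -6], "rot": [0, 0, 0], "hand": 1}, {"translation": [0, 0, -10], "rot": [0, 0, 0], "hand": 1}, {"translation": [0, 0, -14], "rot": [0, 0, 0], "hand": 1}, {"translation": [4, 0, -14], "rot": [0, 0, 0], "hand": 1}, {"translation": [8, 0, -14], "rot": [0, 0, 0], "hand": 1}, {"translation": [12, 0, -14], "rot": [0, 0, 0], "hand": 1}, {"translation": [14, 0, -14], "rot": [0, 0, 0], "hand": 1}]}}

```text
t: 9.13
eef_pos: [0.5416, 0.0391, 0.2806]
ee_rot: [3.14, -0.001, -1.496]
force: [0.6, 0.3, -0.0]
width: 0.001
gripper_force: 0.0
```

```bash
python3 - <<'E'
from h import *
np.set_printoptions(precision=4,suppress=True)
M=T('scene');im,d=arm.grab_frame('scene'); cv2.imwrite('pics/scene2.png',cv2.resize(im[100:290,150:370],None,fx=3,fy=3)[...,::-1])
for l in ['nose_pad','tail_pad','cross_bar','blank']:
    print(l,[(round(r['p'],2),(M[:3,:3]@r['point']+M[:3,3]).round(4)) for r in arm.pinpoint(l,'scene')[:4]])
rel([.551,-.078,.26])
E
```

```text
nose_pad [(0.68, array([ 0.5549, -0.0828,  0.2137]))]
tail_pad [(0.66, array([ 0.5597, -0.1979,  0.1779]))]
cross_bar [(0.79, array([0.5286, 0.1828, 0.1155]))]
blank [(0.85, array([0.5392, 0.1063, 0.0016])), (0.84, array([0.2853, 0.389 , 0.0005])), (0.79, array([ 0.5718,  0.3481, -0.0009])), (0.7, array([ 0.8056,  0.1754, -0.0019]))]
t 9.3833 pos [0.5423 0.0425 0.2804] rot [ 3.14  -0.    -1.496] F [ 0.  -0.5  0.1] w 0.0007
trans cm [12.08  0.03  2.05] rot [ 0.1 -0.  -0.1]
```

View pics/scene2.png

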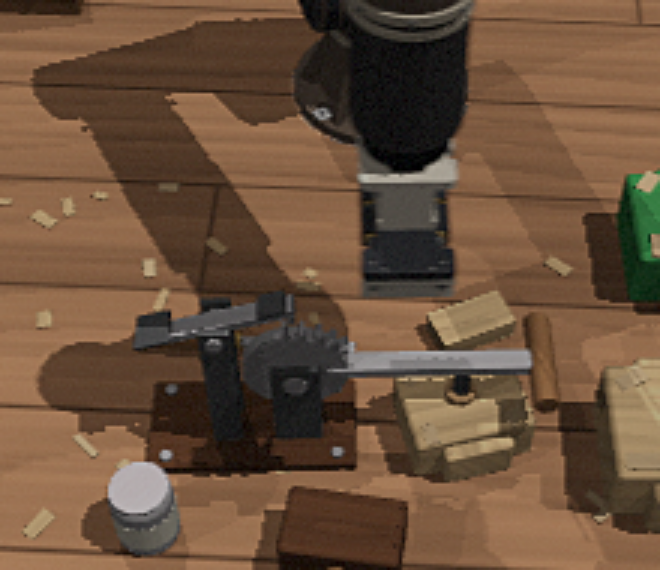

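The arm is level with its cork foot on the blank (crop 460,395), and the nose pad is still raised (272,305). Next is the nose.

>>> {"method": "move_arm", "body": {"rows": [{"translation": [4, 0, 0], "rot": [0, 0, 0], "hand": 1}, {"translation": [8, 0, 0], "rot": [0, 0, 0], "hand": 1}, {"translation": [12.0, 0, 0], "rot": [0, 0, 0], "hand": 1}, {"translation": [12.0, 0, 1], "rot": [0, 0, 0], "hand": 1}, {"translation": [12.0, 0, 3], "rot": [0, 0, 0], "hand": 1}, {"translation": [12.0, 0, 4], "rot": [0, 0, 0], "hand": 1}, {"translation": [12.0, 0, 4.5], "rot": [0, 0, 0], "hand": 1}]}}

```text
t: 9.97
eef_pos: [0.551, -0.0759, 0.234]
ee_rot: [3.139, 0.0, -1.494]
force: [-2.0, 2.7, 5.8]
width: 0.0005
gripper_force: 2.5
```

>>> {"method": "move_arm", "body": {"rows": [{"translation": [0, 0, 0.4], "rot": [0, 0, 0], "hand": 1}, {"translation": [0, 0, 0.8], "rot": [0, 0, 0], "hand": 1}, {"translation": [0, 0, 1.2], "rot": [0, 0, 0], "hand": 1}, {"translation": [0, 0, 1.5], "rot": [0, 0, 0], "hand": 1}, {"translation": [0, 0, 1.7], "rot": [0, 0, 0], "hand": 1}, {"translation": [0, 0, 1.8], "rot": [0, 0, 0], "hand": 1}]}}

```text
t: 10.47
eef_pos: [0.5524, -0.0762, 0.2182]
ee_rot: [-3.14, 0.0, -1.494]
force: [0.8, 2.3, 3.8]
width: 0.0004
gripper_force: 1.9
```

>>> {"method": "move_arm", "body": {"rows": [{"translation": [0, 0, 0.1], "rot": [0, 0, 0], "hand": 1}, {"translation": [0, 0, 0.2], "rot": [0, 0, 0], "hand": 1}, {"translation": [0, 0, 0.3], "rot": [0, 0, 0], "hand": 1}, {"translation": [0, 0, 0.3], "rot": [0, 0, 0], "hand": 1}]}}

```text
t: 10.8
eef_pos: [0.5519, -0.0766, 0.2148]
ee_rot: [-3.141, -0.0, -1.494]
force: [0.8, 1.6, 2.2]
width: 0.0007
gripper_force: 1.3
```

>>> {"method": "move_arm", "body": {"rows": [{"translation": [0, 0, 0.1], "rot": [0, 0, 0], "hand": 1}, {"translation": [0, 0, 0.2], "rot": [0, 0, 0], "hand": 1}, {"translation": [0, 0, 0.2], "rot": [0, 0, 0], "hand": 1}]}}

```text
t: 11.05
eef_pos: [0.552, -0.0766, 0.2141]
ee_rot: [-3.141, -0.0, -1.494]
force: [-2.5, 4.5, 11.7]
width: 0.0007
gripper_force: 5.7
```

>>> {"method": "move_arm", "body": {"rows": [{"translation": [0, 0, 0.1], "rot": [0, 0, 0], "hand": 1}, {"translation": [0, 0, 0.15], "rot": [0, 0, 0], "hand": 1}, {"translation": [0, 0, 0.15], "rot": [0, 0, 0], "hand": 1}]}}

```text
t: 11.3
eef_pos: [0.5521, -0.0766, 0.2139]
ee_rot: [-3.14, -0.0, -1.494]
force: [-5.9, 6.4, 20.3]
width: 0.0002
gripper_force: 10.1
```

Hard stop at pad height 0.200, which is fully engaged. I'll retract and check.

>>> {"method": "move_arm", "body": {"rows": [{"translation": [0, 0, -2], "rot": [0, 0, 0], "hand": 1}, {"translation": [0, 0, -6], "rot": [0, 0, 0], "hand": 1}, {"translation": [0, 0, -10], "rot": [0, 0, 0], "hand": 1}, {"translation": [0, 0, -13], "rot": [0, 0, 0], "hand": 1}, {"translation": [0, 0, -13], "rot": [0, 0, 0], "hand": 1}, {"translation": [0, 0, -13], "rot": [0, 0, 0], "hand": 1}]}}

```text
t: 11.8
eef_pos: [0.5519, -0.0769, 0.3427]
ee_rot: [-3.14, 0.0, -1.495]
force: [0.5, -0.7, -1.3]
width: 0.0007
gripper_force: 0.0
```

```bash
python3 - <<'E'
from h import *
np.set_printoptions(precision=4,suppress=True)
M=T('scene');im,d=arm.grab_frame('scene'); cv2.imwrite('pics/scene3.png',cv2.resize(im[100:290,150:370],None,fx=3,fy=3)[...,::-1])
for l in ['nose_pad','tail_pad','cross_bar','blank','tin','mallet','offcut']:
    print(l,[(round(r['p'],2),(M[:3,:3]@r['point']+M[:3,3]).round(4)) for r in arm.pinpoint(l,'scene')[:2]])
print(arm.get_state()['eef_pos'])
E
```

```text
nose_pad [(0.66, array([ 0.5516, -0.0738,  0.1988]))]
tail_pad [(0.8, array([ 0.563 , -0.1972,  0.1944]))]
cross_bar [(0.84, array([0.5321, 0.1865, 0.1173])), (0.56, array([0.409 , 0.1224, 0.0011]))]
blank [(0.92, array([ 0.8035,  0.1733, -0.0016])), (0.87, array([0.5689, 0.3458, 0.0009]))]
tin [(0.68, array([ 0.6783, -0.2038, -0.    ]))]
mallet [(0.57, array([ 0.6993, -0.0078,  0.0029]))]
offcut [(0.67, array([0.4088, 0.1227, 0.0014]))]
[ 0.5516 -0.0766  0.3406]
```

View pics/scene3.png

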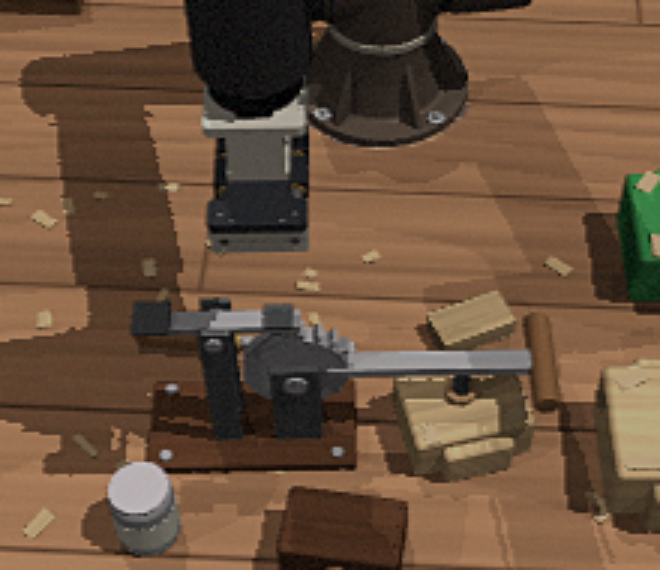

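The pawl is level with its nose in the teeth (280,318), the foot is on the blank (460,395), and the gripper is clear.

```bash
python3 -c "
from station import arm
print(arm.job_done())"
```

```text
the job is handed in; nothing more can be done
None
```

The blank is clamped: the arm is level with its cork foot on the blank, the pawl's nose is pressed fully down between the teeth, and nothing else was touched; the job was handed in at about 12 s on the robot's clock, with no verdict returned.

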